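Sort spindle studs by thread pitch on the notched gauges

TASK

Sort the two spare spindle studs by thread pitch: carry each from the wooden rack to the notched gauge rest that it fits, the one where its thread drops fully home between the teeth, bed it there level and centred without forcing or dropping it, and leave both lying there, let go. Do not shift the mug, spray can, tin, spanner or nut.

Things in the scene. Friction and masses are not known exactly. Their poses are not given: they have to be found in the camera images.
- rack: wooden rack, fixed, 200 mm (own x) by 116 mm (own y), with two V grooves along own y at x = -55 and +55 mm, each carried by two saddles 18 mm thick at y = -43 and +43 mm and open between them. A stud in a groove has its axis 49 mm above the bench; the foot board is 14 mm high. Origin under its centre
- stud_1: bright steel stud, screw thread: 30 mm over crests, threaded 114 mm, then a plain journal 8 mm long, about 19 mm thick at each end; 0.5 kg. Pitch 8 mm (4.5 mm deep) or 12 mm (6 mm deep); the two studs differ, but the name does not tell which is which. Grooves half a pitch wide; where they lie is not given. Origin mid-rod on the axis, own y along it, ends alike. Starts in either groove of the rack
- stud_2: bright steel stud, screw thread: 30 mm over crests, threaded 114 mm, then a plain journal 8 mm long, about 19 mm thick at each end; 0.5 kg. Pitch 8 mm (4.5 mm deep) or 12 mm (6 mm deep); the two studs differ, but the name does not tell which is which. Grooves half a pitch wide; where they lie is not given. Origin mid-rod on the axis, own y along it, ends alike. Starts in either groove of the rack
- gauge_blue: blue gauge rest, fixed: foot 70 (own x) x 100 (own y) x 12 mm, with two upright steel leaves against an 11 mm block, 66 mm long (y), 19 mm (x) over both, top edges notched alike for pitch 8 mm: 7 tapered teeth 3.4 (tip 2.8) mm wide and 3.6 mm high over valleys 50 mm above the bench. They are clamped in slots: teeth sit up to 6 mm off the middle along y, not reported. Origin under its centre
- gauge_yellow: yellow gauge rest, fixed; foot 70 (own x) x 100 (own y) x 12 mm, with two upright steel leaves against an 11 mm block, 66 mm long (y), 19 mm (x) over both, top edges notched alike for pitch 12 mm: 5 tapered teeth 5.2 (tip 4.4) mm wide and 4.8 mm high over valleys 50 mm above the bench. They are clamped in slots: teeth sit up to 6 mm off the middle along y, not reported. Origin under its centre
- gauge_blue_seat (a point): middle of the blue gauge, 64 mm above the bench, axes as the gauge's: the axis of a matching stud lying fully home on both leaves passes through it along y, at any turn about its axis. A stud on the tooth tops lies about 3.5 mm higher and must be slid along y until it drops in; one of the other pitch stays about 3 mm or more too high wherever it is slid
- gauge_yellow_seat (a point): middle of the yellow gauge, 64 mm above the bench, axes as the gauge's: the axis of a matching stud lying fully home on both leaves passes through it along y, at any turn about its axis. A stud on the tooth tops lies about 4.5 mm higher and must be slid along y until it drops in; one of the other pitch stays about 3 mm or more too high wherever it is slid
- spray_can: white and red spray can, 66 mm across, 190 mm tall, standing on the right; origin at the centre of its foot
- grease_tin: squat dark tin with a green label, 84 mm across, 70 mm tall, beyond the rack and gauges; origin at the centre of its foot
- mug: white mug, 80 mm across, 92 mm tall, on the right; origin at the centre of its foot
- wrench: steel open-ended spanner, 200 mm long, about 10 mm thick, lying before the rack; origin under its middle
- nut: loose dark hexagon nut, 46 mm across flats, 24 mm high, lying between the rack and the gauges; origin at the centre of its underside
Not all that is in view belongs to the job. Leave any black look-alike of the stud_1 alone.

How it is judged:
At the end, for the whole second after the job is handed in: Each stud lies released and at rest, touching the gauge rest it fits, one on each: its axis within 1.6 mm in height and 4 mm sideways of that gauge's seat point and parallel to its y within 0.05 rad, its middle within 25 mm of that point along the rod (contact force between each of stud_1, stud_2 and the fingers below 0.05 N and linear speed of each of stud_1, stud_2 below 0.02 m/s and angular speed of each of stud_1, stud_2 below 0.3 rad/s and ((x of stud_1 in the frame of gauge_blue_seat between -0.004 and 0.004 m and y of stud_1 in the frame of gauge_blue_seat between -0.025 and 0.025 m and z of stud_1 in the frame of gauge_blue_seat between -0.0016 and 0.0016 m and angle between the y axis of stud_1 and the y axis of gauge_blue_seat, either way round below 0.05 rad and contact force between stud_1 and gauge_blue above 0.5 N and x of stud_2 in the frame of gauge_yellow_seat between -0.004 and 0.004 m and y of stud_2 in the frame of gauge_yellow_seat between -0.025 and 0.025 m and z of stud_2 in the frame of gauge_yellow_seat between -0.0016 and 0.0016 m and angle between the y axis of stud_2 and the y axis of gauge_yellow_seat, either way round below 0.05 rad and contact force between stud_2 and gauge_yellow above 0.5 N) or (x of stud_1 in the frame of gauge_yellow_seat between -0.004 and 0.004 m and y of stud_1 in the frame of gauge_yellow_seat between -0.025 and 0.025 m and z of stud_1 in the frame of gauge_yellow_seat between -0.0016 and 0.0016 m and angle between the y axis of stud_1 and the y axis of gauge_yellow_seat, either way round below 0.05 rad and contact force between stud_1 and gauge_yellow above 0.5 N and x of stud_2 in the frame of gauge_blue_seat between -0.004 and 0.004 m and y of stud_2 in the frame of gauge_blue_seat between -0.025 and 0.025 m and z of stud_2 in the frame of gauge_blue_seat between -0.0016 and 0.0016 m and angle between the y axis of stud_2 and the y axis of gauge_blue_seat, either way round below 0.05 rad and contact force between stud_2 and gauge_blue above 0.5 N))).
It fails at once if a stud is pressed by the gripper on a gauge with more than 60 N ((contact force between stud_1 and gauge_blue above 60 N and contact force between stud_1 and the fingers above 5 N) or (contact force between stud_1 and gauge_yellow above 60 N and contact force between stud_1 and the fingers above 5 N) or (contact force between stud_2 and gauge_blue above 60 N and contact force between stud_2 and the fingers above 5 N) or (contact force between stud_2 and gauge_yellow above 60 N and contact force between stud_2 and the fingers above 5 N)).
It fails at once if a stud falls freely by more than about 3 cm (0.75 m/s while not held) ((linear speed of stud_1 above 0.75 m/s and contact force between stud_1 and the fingers below 0.05 N) or (linear speed of stud_2 above 0.75 m/s and contact force between stud_2 and the fingers below 0.05 N)).
It fails at once if the mug, spray can, tin, spanner or nut is moved by more than 20 mm (distance of any of spray_can, grease_tin, mug, wrench, nut from where it was at the start of the episode above 0.02 m).
It also fails if it takes over 67 s, if anything falls off the work surface, if the arm or the gripper's body presses on something with over 40 N, if the wrist force passes 120 N, or if a joint passes its speed limit or range.

ROBOT

A 6-joint arm with a two-finger parallel gripper is mounted at the origin on the work surface. World frame = base frame: x ahead of the robot, y to its left, z up, the work surface at z = 0. Lengths are in m, angles in rad, forces in N, time in s.
With the tool pointing down it reaches from about 0.35 to 0.775 m from the base axis. Payload 5.5 kg.
Tool frame: the origin (TCP) lies between the finger pads; the fingertips stand 19 mm ahead of it and the grasp point (between the pads) is the TCP; z points along the fingers, x is the direction in which the jaws open and shut, and the axes are right-handed (so a half turn about z gives the same grasp; the last joint's range is limited). The gripper opens to 85 mm and grips with 20 to 120 N. Pads are 22 mm wide; open, the fingers measure 114 mm over their backs; the gripper's body (76 mm by 85 mm) begins 54 mm behind the grasp point. The pads swing forward as they close: fully open they stand 13 mm farther back than shut.
Start: joints at [0.979, 0.313, 0.046, 1.304, 0, 1.431], TCP at [0.251, 0.517, 0.25] pointing down, gripper open.
Joint ranges: [-2.76, 2.76], [-0.86, 1.69], [-1.03, 1.26], [-2.2, 2.34], [-1.47, 1.5], [-3.14, 3.14]. Speed limits (rad/s): [2.57, 2.57, 3.14, 3.14, 3.14, 3.14].

INTERFACE

Orientations are given as a unit quaternion [w, x, y, z].
In Python, from workcell import env gives the robot as it stands. The module is installed in compiled form; this text tells all that it offers.
- The arm moves only by the tool carry_out, never from a script. Its argument "steps" is a list of rows, each a list of 7 numbers: the gripper command: -1 is shut, 1 is fully open, values between are in proportion, then the shift along the tool's x, y, z in m, then the turn, a rotation vector about the tool's x, y, z in rad. A call has 1 to 20 rows; each row shifts and turns the commanded pose from where the row before left it, along the tool's axes as they then stand; what a row does not reach is not made up. A row lasts 1/8 s, in which the tool goes at most 62.5 mm and 10.7 degrees, less where a joint would pass 70% of its speed; a pose out of reach is approached as far as the arm can. A call with a gripper value outside its range is refused whole. The fingers move at their own pace and stop on an object; "grip_force" is the grip in N (left out, the last holds). Time passes only in rows, so rows that do not move let the fingers close. It gives the time, the measured TCP pose, the force and the opening at its end, in the units of the state.
- env.get_state(): the state, without advancing time (a new reading comes with each control period).
- env.read_camera(name): name is "scene" or "top" or "wrist"; returns a dict with "color" (384x512x3 uint8, red, green, blue), "K" (3x3 intrinsics, pixels), "dist" ([k1, k2, p1, p2, k3] as OpenCV has them; the pictures are not rectified), "R" (3x3) and "t" (3): a world point X has camera coordinates R X + t. Camera axes: x right, y down, z forward; pixel columns grow to the right and rows downward; lengths in m; the calibration is good to about 2 mm. A picture is of the moment at which its call begins. There is no depth.
- env.hand_in(): hands the job in, once; it reports no verdict.
The state is a dict: "clock": time; "joint_pos": joint angles; "qvel": joint speeds; "tau": joint torques, N m; "tcp_pos": TCP position; "orientation": TCP orientation; "wrist_force": force on the tool from outside, world axes, zero at the start; "ft_torque": the same for the moment, N m; "finger_gap": finger opening in m.
Only numpy, scipy, OpenCV 4.12 (cv2) and the standard library are available. Lean on these libraries where they do the work, as an engineer would, in place of code of your own. Each camera call takes 0.05 s, during which the arm holds its last target. There are 200 camera calls.

## Working session

There is one attempt and no reset: what is moved stays moved. The work goes in short steps, Python scripts to look and compute and a tool call to move; the robot and the scene stay as the last step left them, time stands still between calls to the robot, and variables do not carry over. Pictures are saved under pics/ and viewed, about 8 in all and at most 12, crops included, and the job is handed in when it is done.

Besides the shell and the picture viewer there is one more tool, called as name(argument=value, ...) on one line, values as JSON. carry_out: Moves the arm, as the interface text tells. Its arguments: {"type":"object","properties":{"steps":{"type":"array","items":{"type":"array","items":{"type":"number"}}},"grip_force":{"type":"number"}},"required":["steps"]}

```bash
mkdir -p pics; cat > h.py <<'E'
import numpy as np, cv2
from workcell import env
def grab(n,f=None):
    c=env.read_camera(n); c={k:(np.array(v) if k!='color' else v) for k,v in c.items()}
    if f: cv2.imwrite('pics/'+f,c['color'][:,:,::-1])
    np.savez('cam_'+n+'.npz',**c); return c
def load(n): return dict(np.load('cam_'+n+'.npz'))
def crop(c,x0,y0,x1,y1,s,f):
    im=cv2.resize(c['color'][y0:y1,x0:x1,::-1],None,fx=s,fy=s,interpolation=cv2.INTER_CUBIC); cv2.imwrite('pics/'+f,im)
def back(c,px,z):
    px=np.atleast_2d(np.array(px,float)); n=cv2.undistortPoints(px[:,None],c['K'],c['dist'])[:,0]
    d=np.c_[n,np.ones(len(n))]@c['R']; o=-c['R'].T@c['t'].ravel()
    return o+d*((z-o[2])/d[:,2])[:,None]
def proj(c,X):
    return cv2.projectPoints(np.atleast_2d(np.array(X,float)),cv2.Rodrigues(c['R'])[0],c['t'].reshape(3,1),c['K'],c['dist'])[0][:,0]
E
python3 - <<'E'
from h import *
a=grab('scene');b=grab('top')
cv2.imwrite('pics/s1.png',cv2.resize(a['color'][:,:,::-1],(800,600),interpolation=3))
cv2.imwrite('pics/t1.png',cv2.resize(b['color'][:,:,::-1],(800,600),interpolation=3))
for c in (a,b): print(-c['R'].T@c['t'].ravel(),c['R'][2])
print(env.get_state())
E
```

```text
[ 1.31927251 -0.03074578  1.05368658] [-0.62925375  0.00917866 -0.77714572]
[0.34420179 0.01496732 1.17701253] [ 0.14720325 -0.02513439 -0.98878687]
{'clock': 0.1, 'joint_pos': array([ 9.79444381e-01,  3.13958489e-01,  4.51106289e-02,  1.30362011e+00,
       -1.76769370e-06,  1.43117553e+00]), 'qvel': array([ 5.64760156e-04, -1.34688268e-03,  4.42600113e-03,  4.21346435e-05,
        9.99658523e-04,  5.04854337e-04]), 'tau': array([ 3.14536483e-03, -4.81725168e+01,  2.99243510e+01,  1.27735306e-02,
       -1.78186697e-04, -1.78705596e-05]), 'tcp_pos': array([0.25078248, 0.51695851, 0.24948652]), 'orientation': array([ 3.41555288e-04,  8.47503004e-01,  5.30789939e-01, -7.62850427e-04]), 'wrist_force': array([-0.2222804 , -0.5026098 , -0.55187924]), 'ft_torque': array([0.03452857, 0.01642193, 0.00438969]), 'finger_gap': 0.0850538446080378}
```

View pics/t1.png

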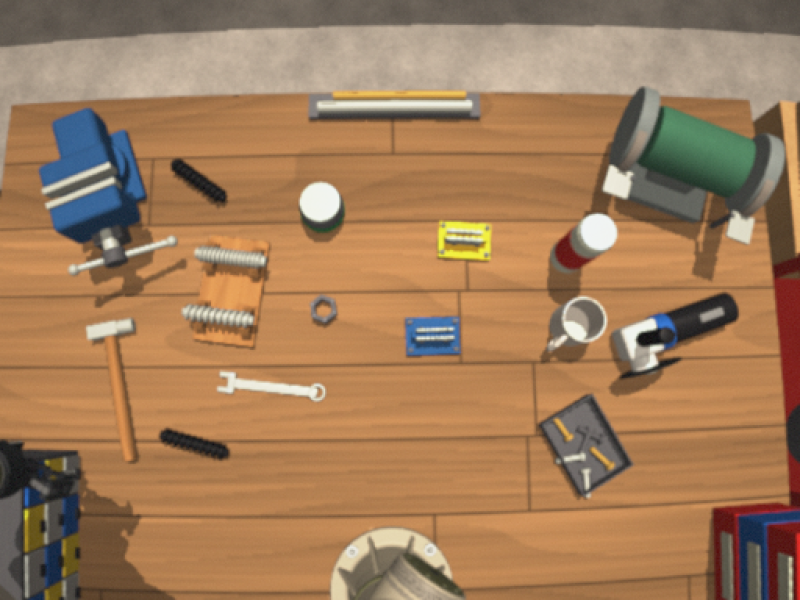

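View pics/s1.png

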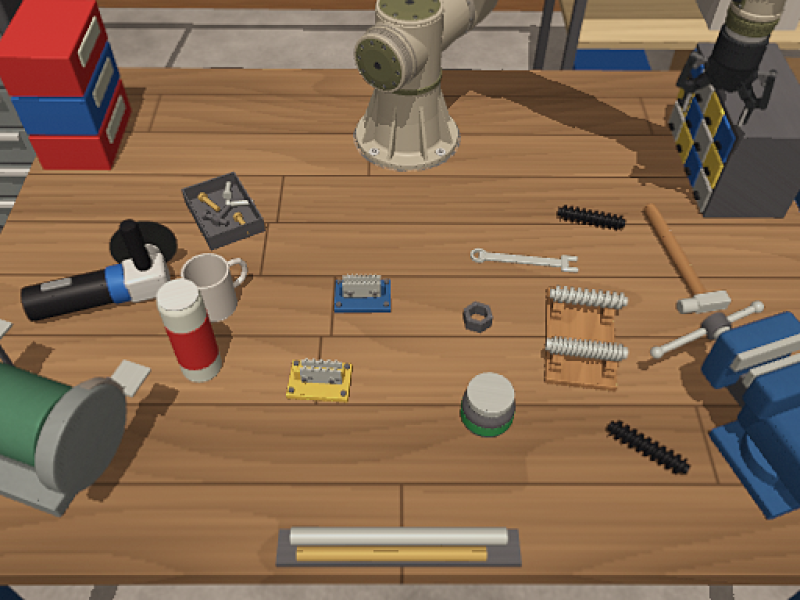

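Top view, 800×600. The candidates are bright rods in the wooden rack at (231,257) and (218,318). The black look-alikes at (199,180) and (194,443) are rejected, and so is the silver bar at (395,105). The gauges are yellow at (465,241) and blue at (433,336). The nut is at (323,310), tin at (322,208) and spanner at (271,386). Next is a close crop of the rack and gauges.

```bash
python3 - <<'E'
from h import *
b=load('top')
i1=cv2.resize(b['color'][145:230,110:180,::-1],None,fx=6,fy=6,interpolation=2)
i2=cv2.resize(b['color'][135:235,255:320,::-1],None,fx=6,fy=6,interpolation=2)
H=600
im=np.zeros((H,820,3),np.uint8); im[:i1.shape[0],:420]=i1; im[:600,425:425+390]=i2[:600]
cv2.imwrite('pics/t2.png',im[:, :815])
E
```

```text
(no output)
```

View pics/t2.png

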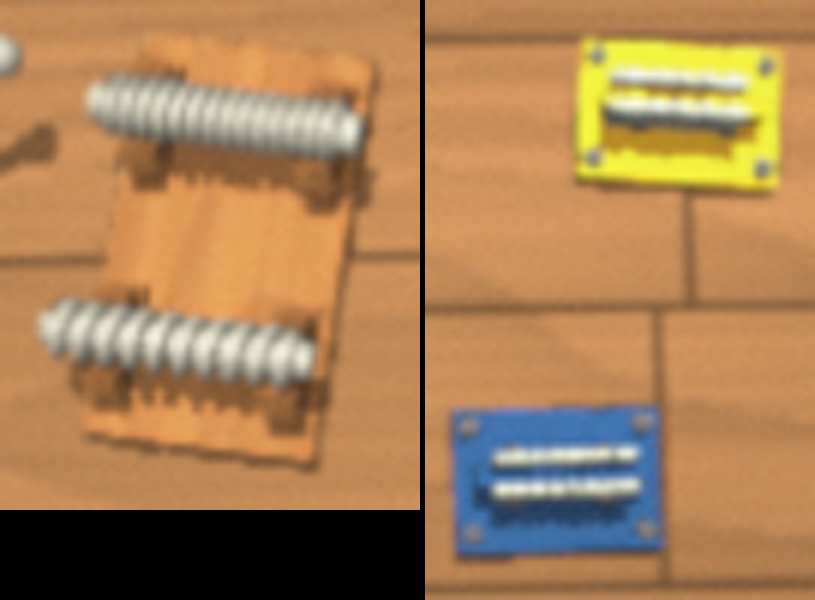

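The close crop confirms it. The far stud, crop (88–360, 100–130), has the fine thread, so pitch 8 and blue. The near stud, crop (40–315, 330–360), has the coarse thread, so pitch 12 and yellow. Now positions.

```bash
python3 - <<'E'
from h import *
b=load('top'); a=load('scene')
L=lambda p:(np.array(p)+.5)/6-.5+[110,145]
Rr=lambda p:(np.array(p)-[425,0]+.5)/6-.5+[255,135]
def line(n,P):
    m=P.mean(0); d=P[1]-P[0]; print(n,m.round(4),'len',np.linalg.norm(d).round(4),'yaw of axis',np.degrees(np.arctan2(d[1],d[0])).round(2))
line('far',back(b,L([(88,98),(362,131)]),.049)); line('near',back(b,L([(40,330),(315,360)]),.049))
for n,c in (('yel',[(581,38),(783,48),(777,190),(575,180)]),('blu',[(451,410),(655,406),(663,550),(457,556)])):
    P=back(b,Rr(c),.012); m=P.mean(0); d=P[1]+P[2]-P[0]-P[3]
    print(n,m.round(4),np.linalg.norm(d)/2,np.linalg.norm(P[0]+P[1]-P[2]-P[3])/2,np.degrees(np.arctan2(d[1],d[0])).round(2))
S=lambda p:(np.array(p)+.5)*.64-.5
line('far s',back(a,S([(546,344),(628,353)]),.049)); line('near s',back(a,S([(549,293),(628,301)]),.049))
E
```

```text
far [0.6028 0.2856 0.049 ] len 0.1336 yaw of axis -97.9
near [0.4924 0.3057 0.049 ] len 0.1321 yaw of axis -96.91
yel [ 0.636  -0.1493  0.012 ] 0.10049439888874613 0.07241623403205182 -93.41
blu [ 0.4552 -0.0837  0.012 ] 0.09911091523467361 0.07022051733101979 -89.52
far s [0.6003 0.2856 0.049 ] len 0.1319 yaw of axis 82.36
near s [0.4917 0.3055 0.049 ] len 0.1341 yaw of axis 82.58
```

carry_out(steps=[[1,0,0,0,0,0,0.156],[1,0,0,0,0,0,0.156],[1,0,0,0,0,0,0.156],[1,0,0,0,0,0,0.156],[1,0,0,0,0,0,0.156],[1,0,0,0,0,0,0.156],[1,0,0,0,0,0,0.156],[1,0,0,0,0,0,0.156],[1,0.027,0.018,0.005,0,0,0],[1,0.027,0.018,0.005,0,0,0],[1,0.027,0.018,0.005,0,0,0],[1,0.027,0.018,0.005,0,0,0],[1,0.027,0.018,0.005,0,0,0],[1,0.027,0.018,0.005,0,0,0],[1,0.027,0.018,0.005,0,0,0],[1,0.027,0.018,0.005,0,0,0],[1,0.027,0.018,0.005,0,0,0],[1,0.023,0.016,0.005,0,0,0],[1,0,0,0,0,0,0]], grip_force=40)

```text
clock: 2.48
tcp_pos: [0.4927, 0.3051, 0.1992]
orientation: [0.0, 0.998, -0.066, -0.001]
wrist_force: [-0.7, 0.2, -0.3]
finger_gap: 0.0855
```

```bash
cat >> h.py <<'E'
from scipy.spatial.transform import Rotation as Rt
def st():
    s=env.get_state(); q=s['orientation']; R=Rt.from_quat(np.r_[q[1:],q[0]]).as_matrix()
    print('t',round(s['clock'],2),'tcp',s['tcp_pos'].round(4),'yaw',np.degrees(np.arctan2(R[1,0],R[0,0])).round(2),'tilt',R[:2,2].round(4),'F',s['wrist_force'].round(2),'gap',round(s['finger_gap'],4)); return s['tcp_pos'],R
def to(P,yaw=None):
    p,R=st(); print('tool shift',((np.array(P)-p)@R).round(4))
    if yaw is not None:
        d=-(yaw-np.degrees(np.arctan2(R[1,0],R[0,0]))); print('turn z',np.radians((d+90)%180-90).round(4))
E
python3 - <<'E'
from h import *
to([.492,.3056,.049],-7.5)
w=grab('wrist'); cv2.imwrite('pics/w1.png',cv2.resize(w['color'][:,:,::-1],(800,600),interpolation=2))
print(proj(w,[[.492,.3056,.049],[.6015,.2856,.049]])*1.5625)
E
```

```text
t 2.48 tcp [0.4927 0.3051 0.1992] yaw -7.56 tilt [-0.0014 -0.0007] F [-0.71  0.18 -0.31] gap 0.0855
tool shift [-0.0006 -0.0005  0.1502]
turn z -0.0011
[[392.97819057 284.71398482]
 [594.11149072 294.62306284]]
```

View pics/w1.png

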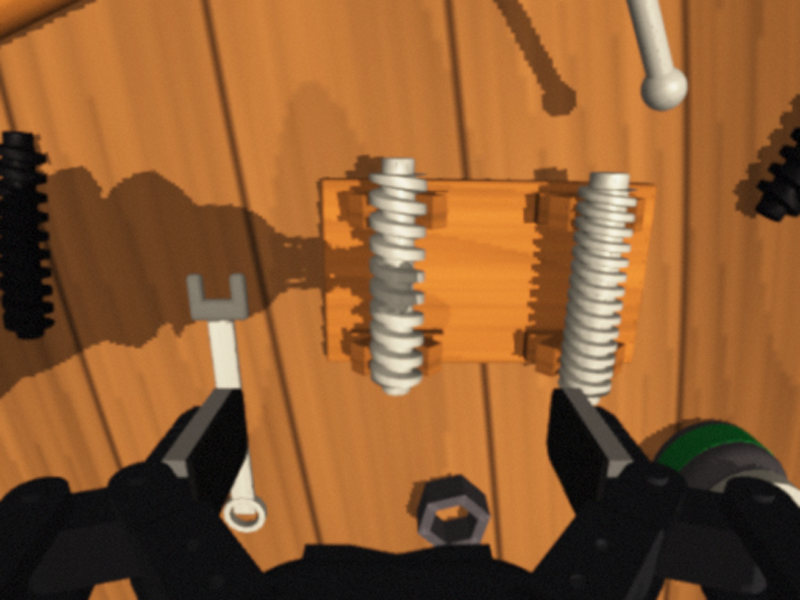

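```bash
python3 - <<'E'
from h import *
w=load('wrist')
for e in ([(398,160),(398,393)],[(610,172),(587,402)]):
    P=back(w,(np.array(e)+.5)/1.5625-.5,.049); d=P[0]-P[1]; print(P.mean(0),np.linalg.norm(d),np.degrees(np.arctan2(d[1],d[0])))
E
```

```text
[0.49462125 0.30575171 0.049     ] 0.1311806473720645 82.54316711104394
[0.60384905 0.28551891 0.049     ] 0.1326203743702314 83.32773824976321
```

The wrist view shows the coarse stud upright at (398,160–393), centred between the jaws. The fine stud is at (610,172)–(587,402), and the poses agree to 2 mm. Going down to grip.

carry_out(steps=[[1,0.001,-0.0005,0.03,0,0,0],[1,0,0,0.03,0,0,0],[1,0,0,0.03,0,0,0],[1,0,0,0.03,0,0,0],[1,0,0,0.02,0,0,0],[1,0,0,0.01,0,0,0],[0,0,0,0,0,0,0],[-1,0,0,0,0,0,0],[-1,0,0,0,0,0,0],[-1,0,0,0,0,0,0],[-1,0,0,0,0,0,0],[-1,0,0,0,0,0,0]], grip_force=50)

```text
clock: 4.03
tcp_pos: [0.4931, 0.3075, 0.0515]
orientation: [-0.001, 0.998, -0.064, 0.0]
wrist_force: [-2.1, 1.1, 5.8]
finger_gap: 0.028
```

carry_out(steps=[[-1,0,0,-0.005,0,0,0],[-1,0,0,-0.01,0,0,0],[-1,0,0,-0.02,0,0,0],[-1,0,0,-0.03,0,0,0],[-1,0,0,-0.04,0,0,0],[-1,0,0,-0.04,0,0,0],[-1,0,0,0,0,0,0],[-1,0,0,0,0,0,0]])

```text
clock: 5.03
tcp_pos: [0.4925, 0.3066, 0.1943]
orientation: [0.0, 0.998, -0.065, -0.001]
wrist_force: [-0.2, -0.1, -4.8]
finger_gap: 0.0278
```

```bash
python3 - <<'E'
from h import *
to([.636,-.1493,.12],-3.4)
w=grab('wrist'); cv2.imwrite('pics/w2.png',cv2.resize(w['color'][:,:,::-1],(800,600),interpolation=2))
E
```

```text
t 5.03 tcp [0.4925 0.3066 0.1943] yaw -7.4 tilt [-0.0012 -0.0006] F [-0.16 -0.14 -4.82] gap 0.0278
tool shift [0.2011 0.4336 0.0744]
turn z -0.0698
```

View pics/w2.png

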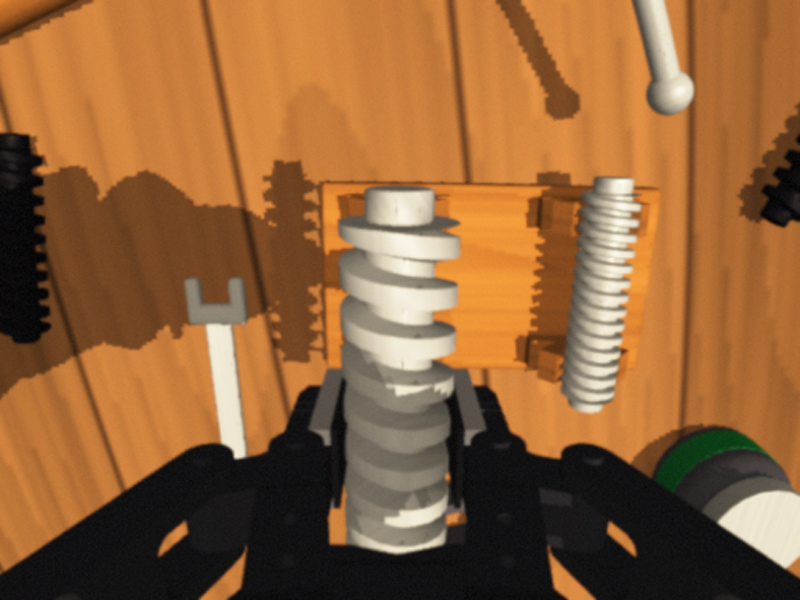

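The coarse stud is held level and mid-rod, with its ends at (400,190) and (396,545). I'll refine the gauge poses from the two fixed cameras with a colour mask before carrying.

```bash
python3 - <<'E'
from h import *
for cam in ('top','scene'):
    c=load(cam); hsv=cv2.cvtColor(c['color'],cv2.COLOR_RGB2HSV)
    for n,lo,hi,ctr in (('yel',(25,150,120),(34,255,255),(.636,-.149,.012)),('blu',(100,150,60),(115,255,255),(.455,-.084,.012))):
        m=cv2.inRange(hsv,lo,hi); u,v=proj(c,ctr)[0].astype(int); k=np.zeros_like(m); k[v-35:v+35,u-40:u+40]=1
        ys,xs=np.nonzero(m*k); out=[]
        P=back(c,np.c_[xs,ys],.012)
        (cx,cy),wh,an=cv2.minAreaRect((P[:,:2]*1000).astype(np.float32)); print(cam,n,len(P),np.round([cx,cy],1),np.round(wh,1),round(an,1))
E
```

```text
top yel 383 [ 636.3 -148. ] [98.5 70.5] 87.5
top blu 360 [454.2 -83.7] [90.3 63.8] 89.1
scene yel 28 [ 640.7 -159.4] [84.9 67.9] 82.0
scene blu 346 [458.9 -85.1] [72.2 97.1] 0.3
```

carry_out(steps=[[-1,0,0,0,0,0,-0.04],[-1,0,0,0,0,0,-0.035],[-1,0.007,0.018,0,0,0,0],[-1,0.014,0.037,0,0,0,0],[-1,0.014,0.037,0,0,0,0],[-1,0.014,0.037,0,0,0,0],[-1,0.014,0.037,0,0,0,0],[-1,0.014,0.037,0,0,0,0],[-1,0.014,0.037,0,0,0,0],[-1,0.014,0.037,0,0,0,0],[-1,0.014,0.037,0,0,0,0],[-1,0.014,0.037,0,0,0,0],[-1,0.014,0.037,0,0,0,0],[-1,0.014,0.037,0,0,0,0],[-1,0.007,0.022,0.02,0,0,0],[-1,0,0,0.04,0,0,0],[-1,0,0,0.02,0,0,0],[-1,0,0,0,0,0,0],[-1,0,0,0,0,0,0]])

```text
clock: 7.45
tcp_pos: [0.6366, -0.1484, 0.1154]
orientation: [-0.0, 1.0, -0.027, 0.0]
wrist_force: [0.0, -0.5, -4.8]
finger_gap: 0.0278
```

```bash
python3 - <<'E'
from h import *
to([.6365,-.149,.071],-3.1)
a=grab('scene'); u,v=proj(a,[.637,-.149,.07])[0].astype(int); print(u,v)
crop(a,u-50,v-40,u+50,v+35,8,'s3.png')
E
```

```text
t 7.45 tcp [ 0.6366 -0.1484  0.1154] yaw -3.08 tilt [0.     0.0001] F [ 0.05 -0.48 -4.79] gap 0.0278
tool shift [-0.0001  0.0006  0.0444]
turn z 0.0003
202 229
```

View pics/s3.png

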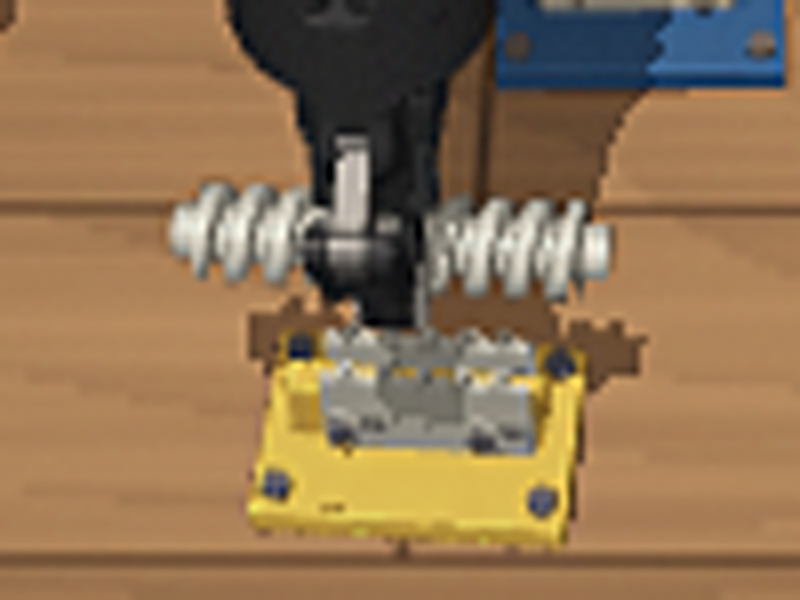

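carry_out(steps=[[-1,0,0,0.015,0,0,0],[-1,0,0,0.015,0,0,0],[-1,0,0,0.008,0,0,0],[-1,0,0,0.002,0,0,0],[-1,0,0,0,0,0,0]])

```text
clock: 8.12
tcp_pos: [0.6367, -0.1484, 0.0752]
orientation: [-0.0, 1.0, -0.027, -0.0]
wrist_force: [0.9, -0.1, -4.0]
finger_gap: 0.028
```

```bash
python3 - <<'E'
from h import *
a=load('scene')
f=lambda p:(np.array(p)+.5)/8-.5+[152,189]
P=back(a,f([(300,347),(558,362),(277,485),(543,500)]),.012); print(P.round(4),P.mean(0)); d=P[1]-P[0]+P[3]-P[2]; print(np.degrees(np.arctan2(d[1],d[0])))
Q=back(a,f([(172,228),(608,250)]),.113); print(Q,np.degrees(np.arctan2(*(Q[1]-Q[0])[[1,0]])))
st()
E
```

```text
[[ 0.6041 -0.1911  0.012 ]
 [ 0.6097 -0.1074  0.012 ]
 [ 0.6567 -0.194   0.012 ]
 [ 0.6621 -0.11    0.012 ]] [ 0.63314446 -0.15062566  0.012     ]
86.2153498303224
[[ 0.63044684 -0.21733785  0.113     ]
 [ 0.63821956 -0.08672106  0.113     ]] 86.59446846077948
t 8.12 tcp [ 0.6367 -0.1484  0.0752] yaw -3.09 tilt [-0.0001  0.0001] F [ 0.95 -0.08 -3.99] gap 0.028
```

carry_out(steps=[[-1,-0.001,0,0.001,0,0,0],[-1,0,0,0.001,0,0,0],[-1,0,0,0,0,0,0]])

```text
clock: 8.5
tcp_pos: [0.6357, -0.1484, 0.0734]
orientation: [-0.0, 1.0, -0.027, 0.0]
wrist_force: [-1.1, -0.2, -4.9]
finger_gap: 0.0277
```

carry_out(steps=[[-1,0,0,0.001,0,0,0],[-1,0,0,0.001,0,0,0],[-1,0,0,0,0,0,0]])

```text
clock: 8.88
tcp_pos: [0.6356, -0.1483, 0.0711]
orientation: [-0.0, 1.0, -0.027, -0.0]
wrist_force: [-0.3, -0.1, -4.5]
finger_gap: 0.0275
```

carry_out(steps=[[-1,0,0,0.001,0,0,0],[-1,0,0,0,0,0,0]])

```text
clock: 9.12
tcp_pos: [0.6356, -0.1484, 0.0702]
orientation: [-0.0, 1.0, -0.027, -0.0]
wrist_force: [0.0, 0.8, -3.5]
finger_gap: 0.0275
```

carry_out(steps=[[-1,0,0,0.001,0,0,0],[-1,0,0,0,0,0,0]])

```text
clock: 9.38
tcp_pos: [0.6356, -0.1483, 0.0692]
orientation: [-0.0, 1.0, -0.027, -0.0]
wrist_force: [0.4, 0.3, -3.3]
finger_gap: 0.0279
```

carry_out(steps=[[-1,0,0,0.001,0,0,0],[-1,0,0,0,0,0,0]])

```text
clock: 9.62
tcp_pos: [0.6356, -0.1483, 0.0682]
orientation: [-0.0, 1.0, -0.027, -0.0]
wrist_force: [0.2, -0.2, -3.7]
finger_gap: 0.0279
```

carry_out(steps=[[-1,0,0,0.001,0,0,0],[-1,0,0,0,0,0,0]])

```text
clock: 9.88
tcp_pos: [0.6357, -0.1484, 0.0672]
orientation: [-0.0, 1.0, -0.027, 0.0]
wrist_force: [-0.9, -0.1, -4.7]
finger_gap: 0.0277
```

carry_out(steps=[[-1,0,0,0.001,0,0,0],[-1,0,0,0,0,0,0]])

```text
clock: 10.12
tcp_pos: [0.6357, -0.1484, 0.0669]
orientation: [0.0, 1.0, -0.027, 0.0]
wrist_force: [-2.2, -0.2, -0.0]
finger_gap: 0.0277
```

carry_out(steps=[[-1,0,0,0.001,0,0,0],[-1,0,0,0,0,0,0]])

```text
clock: 10.38
tcp_pos: [0.636, -0.1485, 0.0666]
orientation: [0.0, 1.0, -0.027, 0.001]
wrist_force: [-3.1, 1.5, 5.5]
finger_gap: 0.0276
```

carry_out(steps=[[-1,0,0.001,0,0,0,0],[-1,0,0,0,0,0,0]])

```text
clock: 10.62
tcp_pos: [0.6363, -0.1489, 0.0665]
orientation: [-0.0, 1.0, -0.027, 0.001]
wrist_force: [-1.1, 3.3, 6.0]
finger_gap: 0.0279
```

carry_out(steps=[[-1,0,0.001,0,0,0,0],[-1,0,0,0,0,0,0]])

```text
clock: 10.88
tcp_pos: [0.6363, -0.1491, 0.0665]
orientation: [-0.001, 1.0, -0.026, 0.001]
wrist_force: [-1.1, 5.1, 5.9]
finger_gap: 0.0282
```

```bash
python3 - <<'E'
from h import *
st()
a=grab('scene'); crop(a,162,189,242,249,10,'s4.png')
E
```

```text
t 10.88 tcp [ 0.6363 -0.1491  0.0665] yaw -3.03 tilt [0.0023 0.0022] F [-1.07  5.06  5.95] gap 0.0282
```

View pics/s4.png

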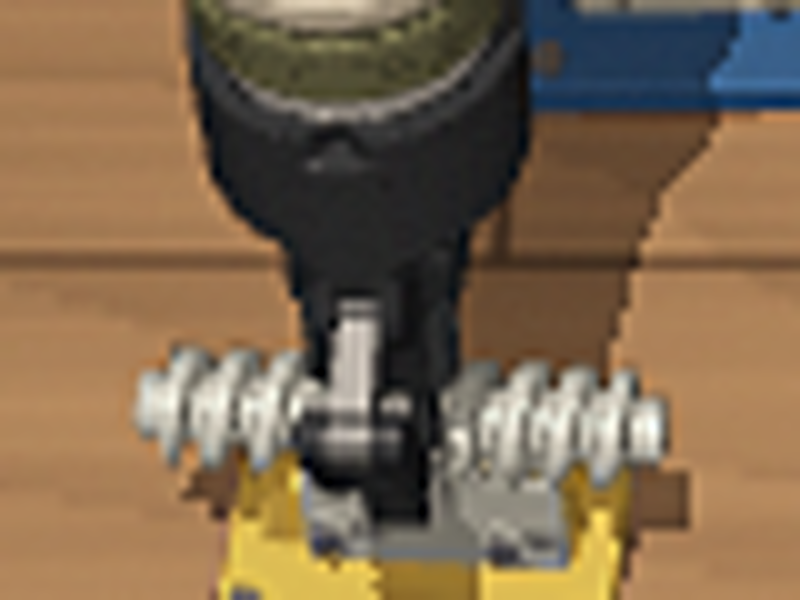

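carry_out(steps=[[-1,0,0.001,0,0,0,0],[-1,0,0.001,0,0,0,0],[-1,0,0,0,0,0,0]])

```text
clock: 11.3
tcp_pos: [0.6363, -0.1493, 0.0664]
orientation: [-0.003, 1.0, -0.026, 0.001]
wrist_force: [0.0, 9.4, 7.7]
finger_gap: 0.0275
```

```bash
python3 - <<'E'
from h import *
p,R=st(); a=load('scene')
ax=R[:,1]
for z in (.064,.0685):
    c=np.array([.6357,-.1486,z]); print(z,((proj(a,[c+s*.065*ax for s in (1,-1)])-[162,189]+.5)*10-.5).round(1))
E
```

```text
t 11.3 tcp [ 0.6363 -0.1493  0.0664] yaw -2.96 tilt [0.0025 0.0053] F [0.02 9.43 7.65] gap 0.0275
0.064 [[154.4 409.6]
 [679.4 431.4]]
0.0685 [[152.3 399.1]
 [678.8 421. ]]
```

carry_out(steps=[[-1,0,-0.002,0,0,0,0],[-1,0,-0.002,0,0,0,0],[-1,0,0,0,0,0,0]])

```text
clock: 11.68
tcp_pos: [0.6364, -0.1488, 0.0665]
orientation: [0.001, 1.0, -0.027, 0.001]
wrist_force: [-1.3, 0.3, 5.3]
finger_gap: 0.0281
```

carry_out(steps=[[-1,0,-0.002,0,0,0,0],[-1,0,-0.001,0,0,0,0],[-1,0,0,0,0,0,0]])

```text
clock: 12.05
tcp_pos: [0.6369, -0.1478, 0.0664]
orientation: [0.002, 1.0, -0.028, 0.001]
wrist_force: [-1.2, -6.7, 4.4]
finger_gap: 0.0278
```

Side force builds both ways (+9.4 N and −6.7 N) with about 1 mm of play, so the thread looks keyed. I'll relax the pose, let go, rise and check.

carry_out(steps=[[-1,0,0.003,-0.001,0,0,0],[-1,0,0,0,0,0,0],[-0.2,0,0,0,0,0,0],[0,0,0,0,0,0,0],[0.5,0,0,0,0,0,0],[0.5,0,0,0,0,0,0],[0.5,0,0,-0.01,0,0,0],[0.5,0,0,-0.03,0,0,0],[1,0,0,-0.04,0,0,0],[1,0,0,-0.05,0,0,0],[1,0,0,0,0,0,0],[1,0,0,0,0,0,0]])

```text
clock: 13.55
tcp_pos: [0.6356, -0.1484, 0.1967]
orientation: [0.0, 1.0, -0.027, 0.0]
wrist_force: [-1.1, 0.3, -0.2]
finger_gap: 0.0856
```

```bash
python3 - <<'E'
from h import *
p,R=st(); w=grab('wrist')
u,v=proj(w,[.6357,-.149,.064])[0].astype(int); print(u,v)
cv2.imwrite('pics/w3.png',cv2.resize(w['color'][90:330,96:416,::-1],(800,600),interpolation=2))
c=np.array([.636,-.149,.064]); ax=R[:,1]
f=lambda X:((proj(w,X)-[96,90]+.5)*2.5-.5).round(1)
print(f([c-.065*ax,c,c+.065*ax]), f([c-.065*ax+[0,0,.0045],c+.065*ax+[0,0,.0045]]))
E
```

```text
t 13.55 tcp [ 0.6356 -0.1484  0.1967] yaw -3.09 tilt [ 0.0007 -0.0002] F [-1.1   0.34 -0.22] gap 0.0856
251 189
[[391.5  40.2]
 [391.5 248.6]
 [391.5 429.8]] [[391.4  40.8]
 [391.5 436.4]]
```

View pics/w3.png

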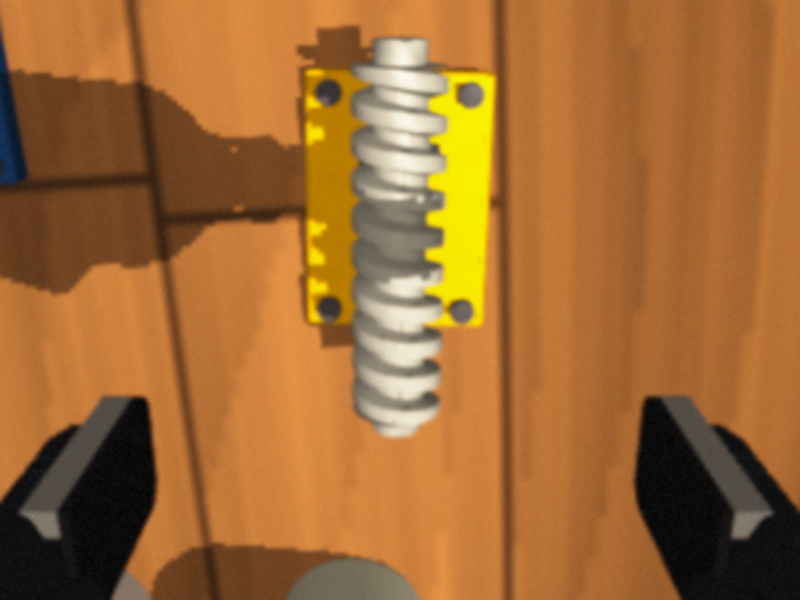

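The stud lies centred on the yellow gauge, with ends at (400,38) and (397,435) in the crop. Height by image is ambiguous, at 397 px long against 390 px predicted home and 396 px high. I'll gauge the height by touching the top with the shut fingertips.

carry_out(steps=[[-1,0,0,0.02,0,0,0],[-1,0,0,0.02,0,0,0],[-1,0,0,0.02,0,0,0],[-1,0,0,0.02,0,0,0],[-1,0,0,0.008,0,0,0],[-1,0,0,0.002,0,0,0],[-1,0,0,0.001,0,0,0],[-1,0,0,0,0,0,0],[-1,0,0,0,0,0,0]])

```text
clock: 14.72
tcp_pos: [0.636, -0.1485, 0.106]
orientation: [0.0, 1.0, -0.027, 0.001]
wrist_force: [0.5, -0.5, -0.2]
finger_gap: -0.0004
```

carry_out(steps=[[-1,0,0,0.001,0,0,0],[-1,0,0,0.001,0,0,0],[-1,0,0,0,0,0,0]])

```text
clock: 15.1
tcp_pos: [0.6356, -0.1484, 0.1032]
orientation: [-0.0, 1.0, -0.027, -0.0]
wrist_force: [-1.2, 1.1, -0.6]
finger_gap: 0.0001
```

carry_out(steps=[[-1,0,0,0.001,0,0,0],[-1,0,0,0.001,0,0,0],[-1,0,0,0,0,0,0]])

```text
clock: 15.48
tcp_pos: [0.6355, -0.1484, 0.1011]
orientation: [-0.0, 1.0, -0.027, -0.0]
wrist_force: [-0.9, -0.8, 0.2]
finger_gap: -0.0
```

No contact at 0.1011, so the stud isn't up on the tooth tops (that would touch at about 0.1025). Two more steps to find the surface.

carry_out(steps=[[-1,0,0,0.001,0,0,0],[-1,0,0,0.001,0,0,0],[-1,0,0,0,0,0,0]])

```text
clock: 15.85
tcp_pos: [0.6355, -0.1483, 0.0991]
orientation: [-0.0, 1.0, -0.027, -0.0]
wrist_force: [0.1, 0.2, -0.0]
finger_gap: 0.0002
```

carry_out(steps=[[-1,0,0,0.001,0,0,0],[-1,0,0,0.001,0,0,0],[-1,0,0,0,0,0,0]])

```text
clock: 16.23
tcp_pos: [0.6359, -0.1484, 0.0977]
orientation: [0.0, 1.0, -0.027, 0.0]
wrist_force: [-0.5, 0.1, 2.7]
finger_gap: 0.0002
```

Contact came at TCP z ≈ 0.098, so the crest top is at about 79 mm and the stud is fully home. On to the fine stud.

carry_out(steps=[[-1,0,0,-0.02,0,0,0],[-1,0,0,-0.04,0,0,0],[1,0,0,-0.04,0,0,0.04],[1,0,0,0,0,0,0.037],[1,-0.004,-0.02,0,0,0,0],[1,-0.008,-0.038,0,0,0,0],[1,-0.008,-0.038,0,0,0,0],[1,-0.008,-0.038,0,0,0,0],[1,-0.008,-0.038,0,0,0,0],[1,-0.008,-0.038,0,0,0,0],[1,-0.008,-0.038,0,0,0,0],[1,-0.008,-0.038,0,0,0,0],[1,-0.008,-0.038,0,0,0,0],[1,-0.008,-0.038,0,0,0,0],[1,-0.008,-0.038,0,0,0,0],[1,-0.006,-0.026,0,0,0,0],[1,0,0,0,0,0,0],[1,0,0,0,0,0,0]])

```text
clock: 18.48
tcp_pos: [0.601, 0.2857, 0.196]
orientation: [0.001, 0.998, -0.065, -0.001]
wrist_force: [0.4, -0.7, 0.1]
finger_gap: 0.0853
```

```bash
python3 - <<'E'
from h import *
to([.6025,.2855,.049],-7.5)
w=grab('wrist'); cv2.imwrite('pics/w4.png',cv2.resize(w['color'][90:330,96:416,::-1],(800,600),interpolation=2))
E
```

```text
t 18.48 tcp [0.601  0.2857 0.196 ] yaw -7.46 tilt [-0.0023 -0.001 ] F [ 0.36 -0.73  0.06] gap 0.0853
tool shift [ 0.0018 -0.0002  0.147 ]
turn z 0.0007
```

View pics/w4.png

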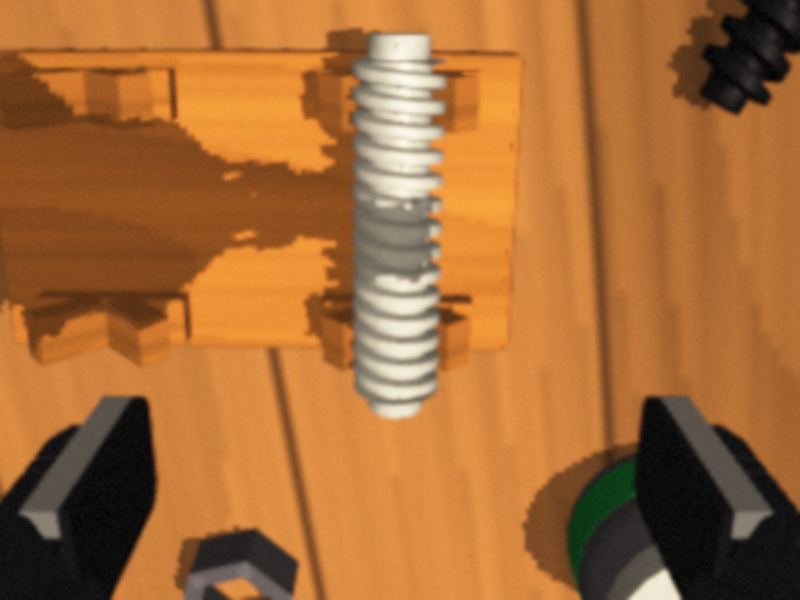

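The fine stud shows ends at (400,35) and (397,415), the same columns as the stud just released, so it's centred in the jaws. The nut and tin are clear.

carry_out(steps=[[1,0,0,0.03,0,0,0],[1,0,0,0.03,0,0,0],[1,0,0,0.03,0,0,0],[1,0,0,0.03,0,0,0],[1,0,0,0.02,0,0,0],[1,0,0,0.007,0,0,0],[0,0,0,0,0,0,0],[-1,0,0,0,0,0,0],[-1,0,0,0,0,0,0],[-1,0,0,0,0,0,0],[-1,0,0,0,0,0,0],[-1,0,0,0,0,0,0],[-1,0,0,0,0,0,0]])

```text
clock: 20.15
tcp_pos: [0.6012, 0.2861, 0.0517]
orientation: [-0.0, 0.998, -0.065, -0.0]
wrist_force: [-4.8, -0.4, 6.5]
finger_gap: 0.0282
```

carry_out(steps=[[-1,0,0,-0.005,0,0,0],[-1,0,0,-0.01,0,0,0],[-1,0,0,-0.02,0,0,0],[-1,0,0,-0.03,0,0,0],[-1,0,0,-0.04,0,0,0],[-1,0,0,-0.04,0,0,0],[-1,0,0,0,0,0,0],[-1,0,0,0,0,0,0]])

```text
clock: 21.15
tcp_pos: [0.6016, 0.2855, 0.1943]
orientation: [0.0, 0.998, -0.065, -0.001]
wrist_force: [-0.7, -1.4, -5.5]
finger_gap: 0.0281
```

```bash
python3 - <<'E'
from h import *
to([.456,-.084,.11],.4)
E
```

```text
t 21.15 tcp [0.6016 0.2855 0.1943] yaw -7.51 tilt [-0.0011 -0.0004] F [-0.74 -1.45 -5.46] gap 0.0281
tool shift [-0.096   0.3853  0.0846]
turn z -0.138
```

carry_out(steps=[[-1,0,0,0,0,0,-0.05],[-1,0,0,0,0,0,-0.05],[-1,0,0,0,0,0,-0.033],[-1,-0.007,0.018,0,0,0,0],[-1,-0.015,0.037,0,0,0,0],[-1,-0.015,0.037,0,0,0,0],[-1,-0.015,0.037,0,0,0,0],[-1,-0.015,0.037,0,0,0,0],[-1,-0.015,0.037,0,0,0,0],[-1,-0.015,0.037,0,0,0,0],[-1,-0.015,0.037,0,0,0,0],[-1,-0.015,0.037,0,0,0,0],[-1,-0.015,0.037,0,0,0,0],[-1,-0.005,0.018,0.01,0,0,0],[-1,0,0,0.03,0,0,0],[-1,0,0,0.03,0,0,0],[-1,0,0,0.01,0,0,0],[-1,0,0,0,0,0,0],[-1,0,0,0,0,0,0]])

```text
clock: 23.52
tcp_pos: [0.4566, -0.0838, 0.1162]
orientation: [0.0, 1.0, 0.001, 0.001]
wrist_force: [1.0, 0.8, -3.4]
finger_gap: 0.0279
```

```bash
python3 - <<'E'
from h import *
to([.4555,-.084,.072],.1)
a=grab('scene'); u,v=proj(a,[.456,-.084,.06])[0].astype(int); print(u,v)
crop(a,u-40,v-30,u+40,v+30,10,'s5.png')
E
```

```text
t 23.52 tcp [ 0.4566 -0.0838  0.1162] yaw 0.13 tilt [ 0.0016 -0.0005] F [ 1.    0.84 -3.41] gap 0.0279
tool shift [-0.0012  0.0002  0.0442]
turn z 0.0005
231 176
```

View pics/s5.png

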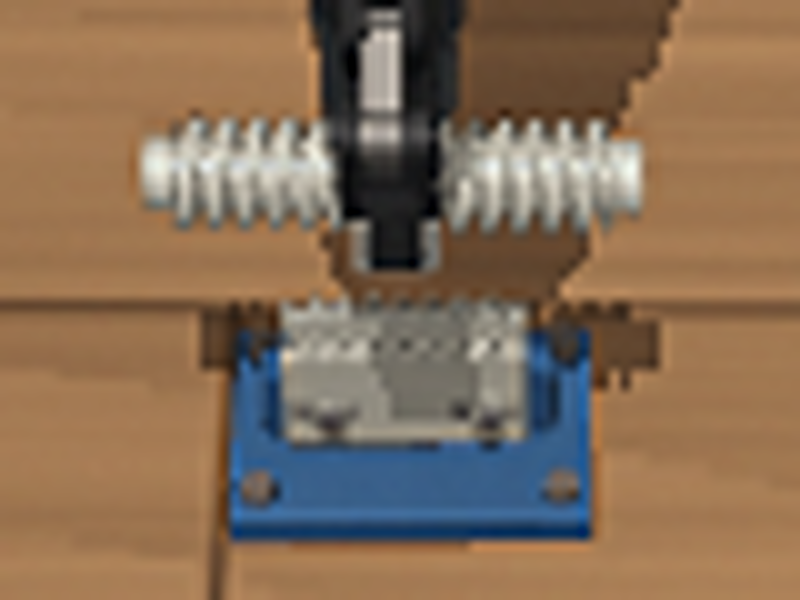

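The fine stud is level over the blue gauge, with ends at (145,173) and (640,175). The gauge screws are at (257,342), (567,342), (258,488) and (560,488). Lowering to just above, then computing the relative offset.

carry_out(steps=[[-1,-0.001,0,0.015,0,0,0],[-1,0,0,0.015,0,0,0],[-1,0,0,0.008,0,0,0],[-1,0,0,0.003,0,0,0],[-1,0,0,0,0,0,0]])

```text
clock: 24.2
tcp_pos: [0.4551, -0.0837, 0.0746]
orientation: [0.0, 1.0, 0.001, 0.0]
wrist_force: [-0.3, 0.3, -4.3]
finger_gap: 0.0278
```

```bash
python3 - <<'E'
from h import *
a=load('scene')
f=lambda p:(np.array(p)+.5)/10-.5+[191,146]
P=back(a,f([(257,342),(567,342),(258,488),(560,488)]),.012); print(P.mean(0)); d=P[1]-P[0]+P[3]-P[2]; print(np.degrees(np.arctan2(d[1],d[0])))
Q=back(a,f([(145,173),(640,175)]),.1135); print(Q.mean(0),np.degrees(np.arctan2(*(Q[1]-Q[0])[[1,0]])))
st()
E
```

```text
[ 0.45207956 -0.08514211  0.012     ]
90.22021331004838
[ 0.45463226 -0.08679104  0.1135    ] 89.95659021996245
t 24.2 tcp [ 0.4551 -0.0837  0.0746] yaw 0.12 tilt [ 0.0006 -0.0001] F [-0.3   0.29 -4.32] gap 0.0278
```

carry_out(steps=[[-1,-0.0005,0,0.001,0,0,0],[-1,0,0,0.001,0,0,0],[-1,0,0,0.001,0,0,0],[-1,0,0,0,0,0,0]])

```text
clock: 24.7
tcp_pos: [0.4543, -0.0836, 0.0712]
orientation: [-0.0, 1.0, 0.001, -0.0]
wrist_force: [0.6, 0.5, -4.2]
finger_gap: 0.0284
```

carry_out(steps=[[-1,0,0,0.001,0,0,0],[-1,0,0,0,0,0,0]])

```text
clock: 24.95
tcp_pos: [0.4544, -0.0836, 0.0707]
orientation: [0.0, 1.0, 0.001, 0.0]
wrist_force: [-2.2, 0.3, 0.3]
finger_gap: 0.028
```

carry_out(steps=[[-1,0,0,0.001,0,0,0],[-1,0,0,0,0,0,0]])

```text
clock: 25.2
tcp_pos: [0.4545, -0.0836, 0.0703]
orientation: [0.0, 1.0, 0.001, 0.0]
wrist_force: [-3.8, 1.5, 8.0]
finger_gap: 0.0282
```

carry_out(steps=[[-1,0,0,0.001,0,0,0],[-1,0,0,0,0,0,0]])

```text
clock: 25.45
tcp_pos: [0.4545, -0.0836, 0.0701]
orientation: [0.0, 1.0, 0.001, 0.001]
wrist_force: [-5.2, 2.3, 15.9]
finger_gap: 0.0281
```

Contact is at TCP z ≈ 0.0705, which puts the stud on the tooth tops. Easing the load, then sliding along +y (tool −y) until it drops.

carry_out(steps=[[-1,0,0,-0.001,0,0,0],[-1,0,-0.0005,0,0,0,0],[-1,0,-0.0005,0,0,0,0],[-1,0,-0.0005,0,0,0,0],[-1,0,0,0,0,0,0]])

```text
clock: 26.08
tcp_pos: [0.4552, -0.083, 0.0702]
orientation: [0.001, 1.0, 0.001, 0.001]
wrist_force: [-1.8, -3.4, 6.1]
finger_gap: 0.0281
```

carry_out(steps=[[-1,0,-0.0005,0,0,0,0],[-1,0,-0.0005,0,0,0,0],[-1,0,-0.0005,0,0,0,0],[-1,0,0,0,0,0,0]])

```text
clock: 26.58
tcp_pos: [0.4557, -0.0817, 0.0699]
orientation: [0.001, 1.0, 0.001, 0.001]
wrist_force: [0.5, -5.5, 3.4]
finger_gap: 0.028
```

carry_out(steps=[[-1,0,-0.0005,0,0,0,0],[-1,0,-0.0005,0,0,0,0],[-1,0,-0.0005,0,0,0,0],[-1,0,0,0,0,0,0]])

```text
clock: 27.08
tcp_pos: [0.454, -0.0789, 0.0688]
orientation: [-0.0, 1.0, 0.001, -0.0]
wrist_force: [1.7, -3.3, -3.2]
finger_gap: 0.0282
```

The support force has vanished (Fz −3.2 N), so the thread has started to drop. Lowering further.

carry_out(steps=[[-1,0,0,0.001,0,0,0],[-1,0,0,0,0,0,0]])

```text
clock: 27.32
tcp_pos: [0.4539, -0.079, 0.068]
orientation: [-0.0, 1.0, 0.001, -0.0]
wrist_force: [0.7, -2.9, -5.2]
finger_gap: 0.028
```

carry_out(steps=[[-1,0,0,0.001,0,0,0],[-1,0,0,0,0,0,0]])

```text
clock: 27.58
tcp_pos: [0.454, -0.079, 0.0673]
orientation: [-0.0, 1.0, 0.001, -0.0]
wrist_force: [-0.1, -3.8, -1.5]
finger_gap: 0.0281
```

carry_out(steps=[[-1,0,0,0.001,0,0,0],[-1,0,0,0,0,0,0]])

```text
clock: 27.82
tcp_pos: [0.4541, -0.079, 0.067]
orientation: [0.0, 1.0, 0.001, -0.0]
wrist_force: [-2.9, -2.0, 7.0]
finger_gap: 0.0278
```

It bottoms at 0.067, 3.5 mm below the tooth tops, so it's home. Releasing and rising.

carry_out(steps=[[-1,0,0.001,-0.001,0,0,0],[-1,0,0,0,0,0,0],[-0.2,0,0,0,0,0,0],[0,0,0,0,0,0,0],[0.5,0,0,0,0,0,0],[0.5,0,0,0,0,0,0],[0.5,0,0,-0.01,0,0,0],[0.5,0,0,-0.03,0,0,0],[1,0,0,-0.04,0,0,0],[1,0,0,-0.05,0,0,0],[1,0,0,0,0,0,0],[1,0,0,0,0,0,0]])

```text
clock: 29.32
tcp_pos: [0.4543, -0.0801, 0.1976]
orientation: [0.0, 1.0, 0.001, 0.0]
wrist_force: [-0.5, -0.0, -1.2]
finger_gap: 0.0853
```

```bash
python3 - <<'E'
from h import *
p,R=st(); w=grab('wrist')
cv2.imwrite('pics/w5.png',cv2.resize(w['color'][90:330,96:416,::-1],(800,600),interpolation=2))
E
```

```text
t 29.32 tcp [ 0.4543 -0.0801  0.1976] yaw 0.11 tilt [ 0.0008 -0.0002] F [-0.53 -0.02 -1.18] gap 0.0853
```

View pics/w5.png

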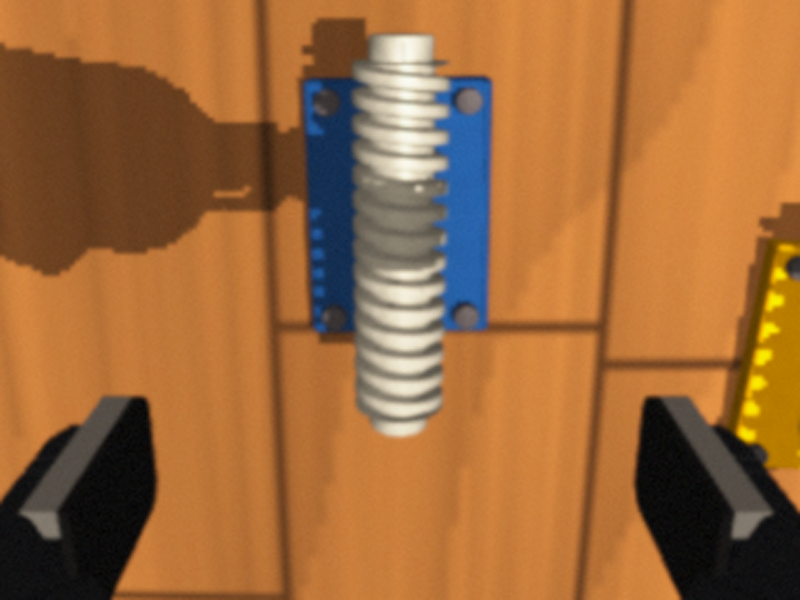

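The fine stud is centred on the blue gauge, with ends at (402,35) and (400,434). The same fingertip height check follows.

carry_out(steps=[[-1,0,0,0.02,0,0,0],[-1,0,0,0.02,0,0,0],[-1,0,0,0.02,0,0,0],[-1,0,0,0.02,0,0,0],[-1,0,0,0.01,0,0,0],[-1,0,0,0.004,0,0,0],[-1,0,0,0.001,0,0,0],[-1,0,0,0.001,0,0,0],[-1,0,0,0,0,0,0]])

```text
clock: 30.5
tcp_pos: [0.4546, -0.0802, 0.1017]
orientation: [0.0, 1.0, 0.001, 0.0]
wrist_force: [-1.1, 0.1, -0.4]
finger_gap: 0.0001
```

carry_out(steps=[[-1,0,0,0.001,0,0,0],[-1,0,0,0.001,0,0,0],[-1,0,0,0,0,0,0]])

```text
clock: 30.88
tcp_pos: [0.4542, -0.08, 0.0992]
orientation: [-0.0, 1.0, 0.001, -0.0]
wrist_force: [-0.8, 0.5, 0.3]
finger_gap: -0.0002
```

carry_out(steps=[[-1,0,0,0.001,0,0,0],[-1,0,0,0.001,0,0,0],[-1,0,0,0,0,0,0]])

```text
clock: 31.25
tcp_pos: [0.4546, -0.0802, 0.0976]
orientation: [0.0, 1.0, 0.001, 0.0]
wrist_force: [0.2, 0.0, 4.1]
finger_gap: 0.0002
```

Same touch height (about 0.098), so it's fully home. Rising clear, a last overview, then hand in.

carry_out(steps=[[-1,0,0,-0.02,0,0,0],[-1,0,0,-0.05,0,0,0],[-1,0,0,-0.05,0,0,0],[-1,-0.04,0,0,0,0,0],[-1,-0.04,0,0,0,0,0],[-1,0,0,0,0,0,0],[-1,0,0,0,0,0,0],[-1,0,0,0,0,0,0]])

```text
clock: 32.25
tcp_pos: [0.3752, -0.0805, 0.2173]
orientation: [0.0, 1.0, 0.001, 0.0]
wrist_force: [-0.2, -0.3, -0.2]
finger_gap: -0.0006
```

```bash
python3 - <<'E'
from h import *
a=grab('scene'); cv2.imwrite('pics/s6.png',cv2.resize(a['color'][:,:,::-1],(800,600),interpolation=3))
E
```

```text
(no output)
```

View pics/s6.png

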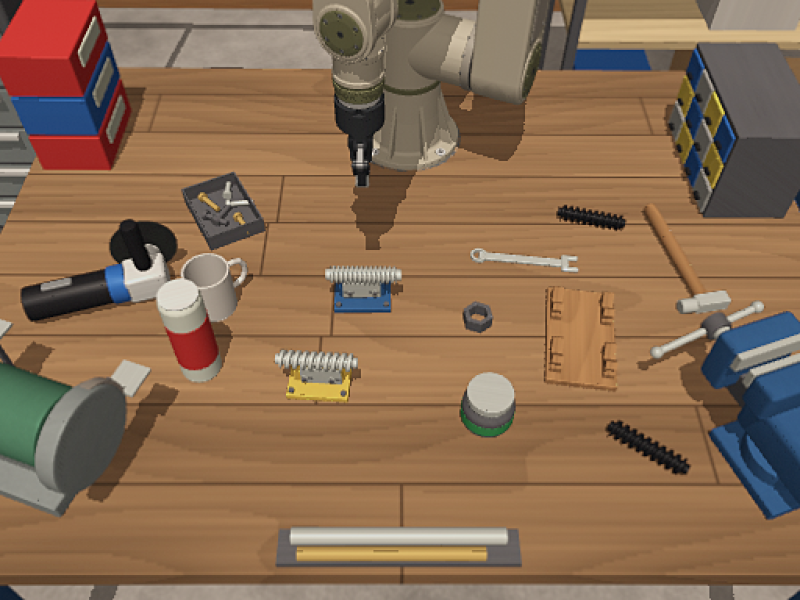

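Both studs lie level on their gauges, at (363,275) on blue and (316,360) on yellow. The rack is empty and the mug, can, tin, spanner and nut are where they started.

```bash
python3 -c "
from workcell import env
print(env.hand_in())"
```

```text
the job is handed in; nothing more can be done
None
```

I moved both studs to the gauges they fit, let go of them and handed the job in at about 32 s. No verdict was reported.

- **Coarse stud (12 mm pitch), yellow gauge:** it meshed at the first lowering. Sideways force built up both ways with only about 1 mm of play.
- **Fine stud (8 mm pitch), blue gauge:** it landed on the tooth tops first. I slid it about 4.5 mm along the rod and it dropped 3.5 mm into place.

**Checks:**
- **Height:** touching each stud from above with the shut fingertips put the crest tops at about 79 mm, which matches an axis height of 64 mm (fully home). On the yellow gauge the wrist picture alone was ambiguous: the rod measured 397 px, against 390 px predicted for home and 396 px for sitting on the teeth. I relied on the touch there.
- **Position:** the wrist and scene pictures show both studs level and centred.
- **Forces:** wrist readings during bedding stayed under about 20 N net.
- **Other objects:** the mug, spray can, tin, spanner and nut look unmoved in the last scene picture.

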